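Find the concealed catch of the bolt box and open it

ROBOT

A 6-joint arm with a two-finger parallel gripper is mounted at the origin on the work surface; the furniture and walls round the work are solid. World frame = base frame: x ahead of the robot, y to its left, z up, the work surface at z = 0. Lengths are in m, angles in rad, forces in N, time in s.
With the tool pointing down it reaches from about 0.35 to 0.775 m from the base axis. Payload 5.5 kg.
Tool frame: the origin (TCP) lies at the very end of the fingers, on their centre line; the grasp point (between the pads) lies 19 mm behind it; x points along the fingers, y is the direction in which the jaws open and shut, and the axes are right-handed (so a half turn about x gives the same grasp; the last joint's range is limited). The gripper opens to 85 mm and grips with 20 to 120 N. Pads are 22 mm wide; open, the fingers measure 114 mm over their backs; the gripper's body (76 mm by 85 mm) begins 54 mm behind the grasp point. The pads swing forward as they close: fully open they stand 13 mm farther back than shut.
Start: joints at [1.017, 0.313, 0.046, 1.304, 0, 1.431], TCP at [0.231, 0.527, 0.231] pointing down, gripper open.
Joint ranges: [-2.76, 2.76], [-0.86, 1.69], [-1.03, 1.26], [-2.2, 2.34], [-1.47, 1.5], [-3.14, 3.14]. Speed limits (rad/s): [2.57, 2.57, 3.14, 3.14, 3.14, 3.14].

INTERFACE

Orientations are given as a unit quaternion [w, x, y, z].
In Python, from workcell import env gives the robot as it stands.
- The arm moves only by the tool drive_tool, never from a script. Its argument "plan" is a list that holds one entry, the list of rows, each a list of 7 numbers: the shift along the tool's x, y, z in cm, then the turn, a rotation vector about the tool's x, y, z in degrees, then the opening, from 0 (shut) to 1 (fully open). In form: [[[tx, ty, tz, wx, wy, wz, fingers], ...]]. A call has exactly 5 rows; each row shifts and turns the commanded pose from where the row before left it, along the tool's axes as they then stand; what a row does not reach is not made up. A row lasts 1/12 s, in which the tool goes at most 41.7 mm and 7.16 degrees, less where a joint would pass 70% of its speed; a pose out of reach is approached as far as the arm can. A call with a gripper value outside its range is refused whole. The fingers move at their own pace and stop on an object; "squeeze" is the grip in N (left out, the last holds). Time passes only in rows, so rows that do not move let the fingers close, or fill a call up. It gives the time, the measured TCP pose, the force and the opening at its end, in the units of the state.
- env.get_state(): the state, without advancing time (a new reading comes with each control period).
- env.read_camera(name): name is "side" or "top"; returns the picture (480x640x3 uint8, red, green, blue); there is no depth.
- env.camera_model(name): a dict with "camera_matrix" (3x3 intrinsics, pixels), "camera_from_world" (4x4, takes a point from world to camera coordinates). Camera axes: x right, y down, z forward; pixel columns grow to the right and rows downward; lengths in m; the calibration is good to about 2 mm. A picture is of the moment at which its call begins. camera_model takes no time and is no camera call.
- env.hand_in(): hands the job in, once; it reports no verdict.
The state is a dict: "clock": time; "joint_pos": joint angles; "qvel": joint speeds; "tau": joint torques, N m; "tcp_pos": TCP position; "orientation": TCP orientation; "wrist_force": force on the tool from outside, world axes, zero at the start; "ft_torque": the same for the moment, N m; "finger_gap": finger opening in m.
Only numpy, scipy, OpenCV 4.12 (cv2) and the standard library are available. Lean on these libraries where they do the work, as an engineer would, in place of code of your own. Each camera call takes 0.05 s, during which the arm holds its last target.

TASK

Open the inlaid wooden bolt box: one of the four dark square inlays is a concealed push button, so feel across the inlays with the fingertips, pressing gently, until you find the one that gives, and press it home so that the catch lets the sliding lid spring out a little. Then push the lid by its finger scoop away from the inlays until it is fully open, and leave it so with the button free. Grasp and lift nothing, do not force anything, and leave the tin, the pine block and the tape roll where they stand.

Things in the scene. Friction and masses are not known exactly. Their poses are not given: they have to be found in the camera images.
- box: low dark wooden box, 240 x 126 mm, 58 mm high, fixed to the bench; origin at the centre of its underside; x along its length, the way the lid opens (away from the robot, turned up to 20 degrees), y to its left. Its top is flat: walls, pale deck (x -112 to -2 mm) and shut pale lid (x -1 to 120 mm) are flush at z = 58 mm.
- deck (a point): centre of the fixed pale deck's top face, axes as the box. Four alike dark square inlays, 44 mm wide, are set in it, faces 1 mm below the deck, centres at x = +-26.5, y = +-26.5 mm from here. Three are solid; one, not told and not always the same, is the catch's button.
- release (a joint): travel of the concealed button: 0 at rest, 0.005 m pressed home. It starts to give at 2.5 N, reaches its stop at about 6 N and springs back when let go. About 3 mm down it frees the lid, and a spring kicks that 15 mm open.
- lid (a joint): opening of the sliding lid: 0 shut (locked by the catch), about 0.015 m when the catch has let it spring out, 0.09 m fully open at its stop. It slides level along the box's +x against about 2 N of friction and stays where it is left.
- scoop (a point): centre of the flat part of the finger scoop in the lid's top, half-way down; it moves with the lid. The scoop is a hollow 66 mm across and 9 mm deep (top z = 58 mm, floor z = 49 mm); its floor is flat for 40 mm along the slide (box x), ends in a steep wall on the far side and a ramp on the near side. Lid shut: it lies at x = 35 mm, y = 0 of the box.
- screw_tin: loose grey screw tin, 64 mm across, 45 mm high, right of the box; origin at the centre of its underside. Not to be disturbed.
- pine_cube: loose pine block, 48 x 55 x 45 mm, left of the box; origin at the centre of its underside. Not to be disturbed.
- masking_roll: loose roll of masking tape lying flat, 82 mm across, 24 mm high, right of the box; origin at the centre of its underside. Not to be disturbed.

How it is judged:
On the way, in this order (a step that is already met when the one before it is completed fails the run):
1. the concealed button is pressed in, while the lid is still shut or just springing out (value of joint release above 0.0025 m and value of joint lid below 0.03 m), for 0.05 s.
2. the lid is pushed fully open (value of joint lid above 0.08 m), for 0.2 s.
At the end, for the whole second after the job is handed in: the lid is open to within 10 mm of its stop and at rest, the button has sprung back to within 1.5 mm, and the tin, block and tape roll stand within 15 mm of where they were (value of joint lid above 0.08 m and velocity of joint lid between -0.01 and 0.01 m/s and value of joint release below 0.0015 m and distance of each of screw_tin, pine_cube, masking_roll from where it was at the start of the episode below 0.015 m); the robot touches nothing.
It fails at once if the tin, the pine block or the tape roll is pushed, lifted or carried (more than 15 mm) (distance of any of screw_tin, pine_cube, masking_roll from where it was at the start of the episode above 0.015 m).
It fails at once if the fingers press on anything with more than 60 N (contact force between the fingers and anything else above 60 N).
It also fails if it takes over 58 s, if anything falls off the work surface, if the arm or the gripper's body presses on something with over 40 N, if the wrist force passes 120 N, or if a joint passes its speed limit or range.

## Working session

There is one attempt and no reset: what is moved stays moved. The work goes in short steps, Python scripts to look and compute and a tool call to move; the robot and the scene stay as the last step left them, time stands still between calls to the robot, and variables do not carry over. Pictures are saved under pics/ and viewed, and the job is handed in when it is done.

Besides the shell and the picture viewer there is one more tool, called after "Request:" by a JSON object that holds its "op" and its "data". drive_tool: Moves the arm, as the interface text tells. Its arguments: {"type":"object","properties":{"plan":{"type":"array","items":{"type":"array","items":{"type":"array","items":{"type":"number"}}}},"squeeze":{"type":"number"}},"required":["plan"]}

```bash
mkdir -p pics; python3 - <<'E'
from workcell import env
import cv2
for n in("top","side"):
    im=env.read_camera(n); cv2.imwrite(f"pics/{n}0.png",im[:,:,::-1]); m=env.camera_model(n); print(n,m)
print(env.get_state())
E
```

```text
top {'camera_matrix': array([[504.29024914,   0.        , 314.35965167],
       [  0.        , 504.29024914, 240.85211118],
       [  0.        ,   0.        ,   1.        ]]), 'camera_from_world': array([[ 0.01997653, -0.9991451 , -0.03619396, -0.25560815],
       [-0.98591672, -0.01367418, -0.16667707,  0.49545224],
       [ 0.16603965,  0.03901386, -0.98534702,  0.84832423],
       [ 0.        ,  0.        ,  0.        ,  1.        ]])}
side {'camera_matrix': array([[538.41948824,   0.        , 332.97598262],
       [  0.        , 538.41948824, 246.61764067],
       [  0.        ,   0.        ,   1.        ]]), 'camera_from_world': array([[-0.92402606, -0.382128  ,  0.01241052,  0.34255648],
       [-0.20454159,  0.46665775, -0.86046109,  0.28441136],
       [ 0.32301481, -0.79762694, -0.509365  ,  0.49797475],
       [ 0.        ,  0.        ,  0.        ,  1.        ]])}
{'clock': 0.1, 'joint_pos': array([ 1.01737474e+00,  3.13937102e-01,  4.50780928e-02,  1.30360432e+00,
       -1.34654945e-05,  1.43123899e+00]), 'qvel': array([-5.14086869e-05, -2.08394016e-03,  3.13231412e-03,  3.58436346e-05,
       -9.46380642e-06,  1.55624606e-03]), 'tau': array([ 2.97080886e-03, -4.81727135e+01,  2.99242723e+01,  1.27875773e-02,
       -5.02127330e-05, -6.75389558e-06]), 'tcp_pos': array([0.23097991, 0.52606003, 0.2304854 ]), 'orientation': array([ 0.69182534,  0.14472504,  0.69221668, -0.14583697]), 'wrist_force': array([-0.63949537, -0.22359985, -0.41863527]), 'ft_torque': array([-0.01127373,  0.03014217, -0.03223172]), 'finger_gap': 0.08521343258693118}
```

View pics/top0.png

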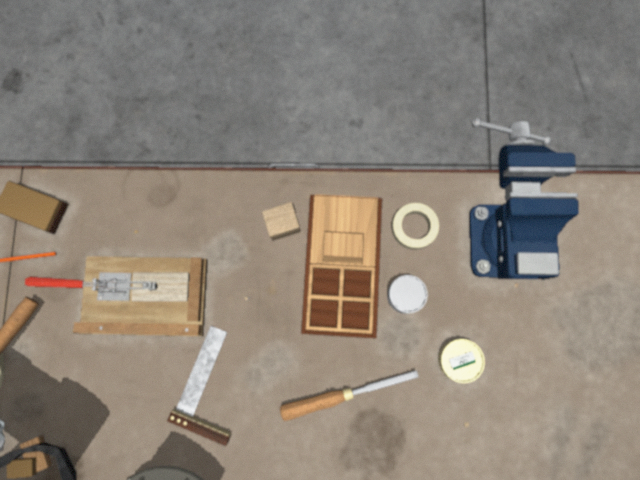

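View pics/side0.png

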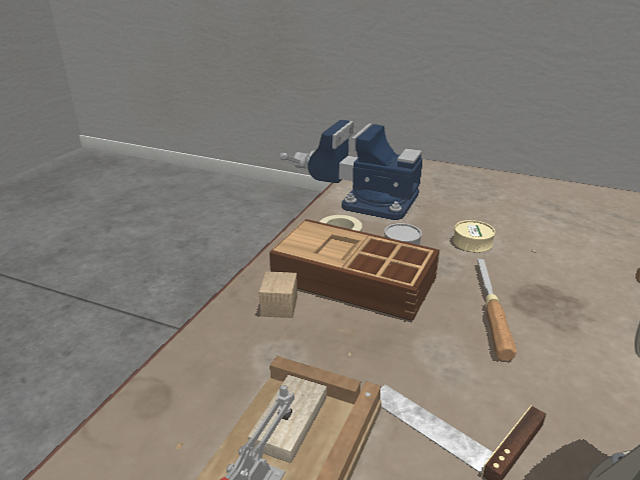

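The top view shows the box at about (342,266), with inlays near (326,281), (357,283), (323,313) and (355,315). The scoop is near (343,247), the block at (281,220), the roll at (415,225) and the tin at (408,293). The side view agrees with this layout. Next I'll measure the inlays.

```bash
cat > h.py <<'E'
import numpy as np, cv2
from workcell import env
def ray(n,uv,z):
    m=env.camera_model(n);K=m["camera_matrix"];T=m["camera_from_world"];R=T[:3,:3];c=-R.T@T[:3,3]
    d=R.T@np.linalg.solve(K,[uv[0],uv[1],1]); return c+d*(z-c[2])/d[2]
E
python3 - <<'E'
from h import *
for n,(x0,x1,y0,y1) in {"top":(300,385,190,340),"side":(340,440,225,290)}.items():
    im=cv2.imread(f"pics/{n}0.png"); 
    g=im[:,:,2].astype(int); 
    mask=np.zeros(g.shape,np.uint8); mask[y0:y1,x0:x1]=(g[y0:y1,x0:x1]<145)*255
    cv2.imwrite(f"pics/m{n}.png",cv2.resize(np.hstack([im[y0:y1,x0:x1],cv2.cvtColor(mask[y0:y1,x0:x1],8)]),None,fx=4,fy=4,interpolation=0)[:600,:800])
    k,l,s,c=cv2.connectedComponentsWithStats(mask,connectivity=4)
    for i in range(1,k):
        if s[i,4]>100: print(n,s[i],c[i],ray(n,c[i],.057))
im=cv2.imread("pics/top0.png");print(im[281,326],im[267,330],im[313,323],im[300,303])
for p in [(281,220),(415,225),(408,293)]: print(ray("top",p,.04))
E
```

```text
top [ 300  194   83  145 1615] [342.02105263 279.00866873] [ 0.43159203 -0.29605146  0.057     ]
top [312 268  28  28 712] [325.4002809  281.33146067] [ 0.42719223 -0.26803357  0.057     ]
top [343 269  28  29 736] [356.66711957 283.25679348] [ 0.42483106 -0.32078497  0.057     ]
top [310 299  28  29 732] [323.53005464 312.88797814] [ 0.37430373 -0.26576797  0.057     ]
top [342 301  28  29 748] [355.35294118 314.70855615] [ 0.37230778 -0.31891405  0.057     ]
side [ 340  225  100   65 1875] [389.77173333 270.816     ] [ 0.38682998 -0.25780948  0.057     ]
side [361 239  37  19 420] [379.05238095 247.4952381 ] [ 0.42276881 -0.31606338  0.057     ]
side [392 246  37  20 451] [410.65853659 255.0421286 ] [ 0.37031343 -0.31392126  0.057     ]
side [348 254  38  21 486] [366.68518519 263.48765432] [ 0.42505237 -0.26325513  0.057     ]
side [381 261  38  23 519] [399.72447013 271.89017341] [ 0.37241586 -0.2609274   0.057     ]
[ 43  65 106] [114 160 200] [ 47  70 112] [ 81  98 128]
[ 0.53571854 -0.18760365  0.04      ]
[ 0.52969698 -0.42253086  0.04      ]
[ 0.41111274 -0.40910898  0.04      ]
```

```bash
cat >> h.py <<'E'
from scipy.spatial.transform import Rotation as Ro
def R():
    q=env.get_state()["orientation"]; return Ro.from_quat(np.roll(q,-1)).as_matrix()
O=np.array([.39865,-.2910]); yaw=-.042
def box(x,y): # from deck centre
    c,s=np.cos(yaw),np.sin(yaw); return O+[c*x-s*y,s*x+c*y]
def to(x,y,z):
    s=env.get_state(); print("cl",s["clock"],"tcp",s["tcp_pos"].round(4),"F",s["wrist_force"].round(2)); print("shift cm",(R().T@(np.array([x,y,z])-s["tcp_pos"])*100).round(2))
E
python3 - <<'E'
from h import *
print(R().round(3))
for x in(1,-1):
    for y in (1,-1): print(x,y,box(.0265*x,.0265*y).round(4))
to(.45,.0,.2)
E
```

```text
[[-0.001  0.402  0.916]
 [-0.001  0.916 -0.402]
 [-1.    -0.002 -0.   ]]
1 1 [ 0.4262 -0.2656]
1 -1 [ 0.424  -0.3186]
-1 1 [ 0.3733 -0.2634]
-1 -1 [ 0.3711 -0.3164]
cl 0.1 tcp [0.231  0.5261 0.2305] F [-0.64 -0.22 -0.42]
shift cm [  3.1  -39.35  41.21]
```

Request:
{"op": "drive_tool", "data": {"plan": [[[0, 0, 3, -7.1, 0, 0, 0], [0, 0, 3, -7.1, 0, 0, 0], [0, 0, 3, -7.1, 0, 0, 0], [0, -3, 2.5, 0, 0, 0, 0], [0, -3, 2.5, 0, 0, 0, 0]]], "squeeze": 20}}

```text
clock: 0.52
tcp_pos: [0.3654, 0.4384, 0.2302]
orientation: [0.707, 0.014, 0.707, -0.014]
wrist_force: [0.1, 0.2, 0.6]
finger_gap: 0.0257
```

Request:
{"op": "drive_tool", "data": {"plan": [[[0, -4, 0, 0, 0, 0, 0], [0, -4, 0, 0, 0, 0, 0], [0, -4, 0, 0, 0, 0, 0], [0, -4, 0, 0, 0, 0, 0], [0, -4, 0, 0, 0, 0, 0]]]}}

```text
clock: 0.93
tcp_pos: [0.3553, 0.2372, 0.2308]
orientation: [0.707, 0.015, 0.707, -0.015]
wrist_force: [-0.1, -1.3, 0.8]
finger_gap: 0.0002
```

Request:
{"op": "drive_tool", "data": {"plan": [[[0, -4, 0, 0, 0, 0, 0], [0, -4, 0, 0, 0, 0, 0], [0, -4, 0, 0, 0, 0, 0], [0, -4, 0, 0, 0, 0, 0], [0, -4, 0, 0, 0, 0, 0]]]}}

```text
clock: 1.35
tcp_pos: [0.3468, 0.0376, 0.2312]
orientation: [0.707, 0.015, 0.707, -0.015]
wrist_force: [0.8, 0.3, -0.2]
finger_gap: -0.0002
```

Request:
{"op": "drive_tool", "data": {"plan": [[[0, -4, 0, 0, 0, 0, 0], [0, -4, 0, 0, 0, 0, 0], [0, -4, 0, 0, 0, 0, 0], [0, 0, 0, 0, 0, 0, 0], [0, 0, 0, 0, 0, 0, 0]]]}}

```text
clock: 1.77
tcp_pos: [0.3421, -0.0828, 0.231]
orientation: [0.707, 0.017, 0.707, -0.017]
wrist_force: [0.3, 0.5, 0.0]
finger_gap: 0.0006
```

```bash
python3 - <<'E'
from h import *
print(R().round(3), env.get_state()["finger_gap"])
to(*box(-.0265,.0265),.08)
E
```

```text
[[-0.     0.049  0.999]
 [ 0.     0.999 -0.049]
 [-1.     0.    -0.   ]] 0.0005510840538963356
cl 1.7667 tcp [ 0.3421 -0.0828  0.231 ] F [0.33 0.5  0.03]
shift cm [ 15.09 -17.89   4.  ]
```

Request:
{"op": "drive_tool", "data": {"plan": [[[0, -3.6, 0.8, 0, 0, 0, 0], [0, -3.6, 0.8, 0, 0, 0, 0], [0, -3.6, 0.8, 0, 0, 0, 0], [0, -3.6, 0.8, 0, 0, 0, 0], [0, -3.5, 0.8, 0, 0, 0, 0]]]}}

```text
clock: 2.18
tcp_pos: [0.3759, -0.2608, 0.2311]
orientation: [0.707, 0.014, 0.707, -0.013]
wrist_force: [0.4, 0.5, 1.3]
finger_gap: -0.0
```

Request:
{"op": "drive_tool", "data": {"plan": [[[4, 0, 0, 0, 0, 0, 0], [4, 0, 0, 0, 0, 0, 0], [4, 0, 0, 0, 0, 0, 0], [3, 0, 0, 0, 0, 0, 0], [0, 0, 0, 0, 0, 0, 0]]]}}

```text
clock: 2.6
tcp_pos: [0.3721, -0.2556, 0.0756]
orientation: [0.704, 0.017, 0.71, -0.011]
wrist_force: [-0.6, 1.1, 0.9]
finger_gap: 0.0
```

```bash
python3 - <<'E'
from h import *
for n in("top","side"):
    im=env.read_camera(n); cv2.imwrite(f"pics/{n}1.png",im[:,:,::-1])
cv2.imwrite("pics/c1.png",cv2.resize(im[180:330,240:460,::-1],None,fx=3.5,fy=3.5))
to(*box(-.0265,.0265),.08)
E
```

```text
cl 2.7 tcp [ 0.375  -0.259   0.0809] F [ 0.56 -0.46  1.36]
shift cm [ 0.09 -0.45 -0.16]
```

View pics/c1.png

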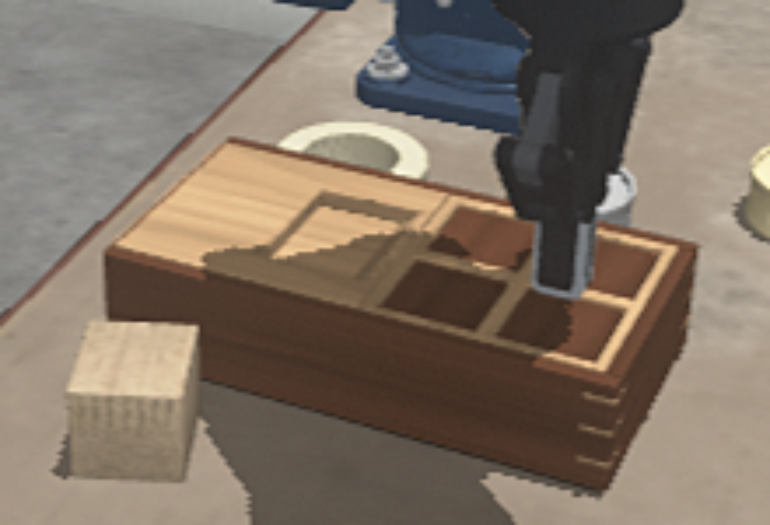

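The side view shows the closed fingertips above the near-left inlay. The fingertips are much narrower than the inlay. I'll centre them and then press slowly.

Request:
{"op": "drive_tool", "data": {"plan": [[[0.5, -0.4, -0.1, 0, 0, 0, 0], [0.5, 0, 0, 0, 0, 0, 0], [0.5, 0, 0, 0, 0, 0, 0], [0, 0, 0, 0, 0, 0, 0], [0, 0, 0, 0, 0, 0, 0]]]}}

```text
clock: 3.12
tcp_pos: [0.374, -0.2653, 0.0667]
orientation: [0.707, 0.015, 0.707, -0.015]
wrist_force: [1.1, 1.1, 0.6]
finger_gap: 0.0003
```

Request:
{"op": "drive_tool", "data": {"plan": [[[0.1, 0, 0, 0, 0, 0, 0], [0.1, 0, 0, 0, 0, 0, 0], [0.1, 0, 0, 0, 0, 0, 0], [0.1, 0, 0, 0, 0, 0, 0], [0, 0, 0, 0, 0, 0, 0]]]}}

```text
clock: 3.53
tcp_pos: [0.3737, -0.2651, 0.0621]
orientation: [0.707, 0.015, 0.707, -0.015]
wrist_force: [-0.4, 1.1, -0.5]
finger_gap: -0.0003
```

Request:
{"op": "drive_tool", "data": {"plan": [[[0.1, 0, 0, 0, 0, 0, 0], [0.1, 0, 0, 0, 0, 0, 0], [0.1, 0, 0, 0, 0, 0, 0], [0.1, 0, 0, 0, 0, 0, 0], [0, 0, 0, 0, 0, 0, 0]]]}}

```text
clock: 3.95
tcp_pos: [0.3738, -0.265, 0.058]
orientation: [0.707, 0.015, 0.707, -0.015]
wrist_force: [-0.1, 0.2, 0.5]
finger_gap: -0.0004
```

Request:
{"op": "drive_tool", "data": {"plan": [[[0.1, 0, 0, 0, 0, 0, 0], [0.1, 0, 0, 0, 0, 0, 0], [0, 0, 0, 0, 0, 0, 0], [0, 0, 0, 0, 0, 0, 0], [0, 0, 0, 0, 0, 0, 0]]]}}

```text
clock: 4.37
tcp_pos: [0.374, -0.2652, 0.057]
orientation: [0.707, 0.015, 0.707, -0.015]
wrist_force: [-1.5, 1.8, 7.5]
finger_gap: -0.0001
```

The near-left inlay holds at 57.0 mm under 7.5 N, so it is solid. Next is near-right.

Request:
{"op": "drive_tool", "data": {"plan": [[[-0.9, 0, 0, 0, 0, 0, 0], [0, -2.6, 0, 0, 0, 0, 0], [0, -2.6, 0, 0, 0, 0, 0], [0, 0, 0, 0, 0, 0, 0], [0.3, 0, 0, 0, 0, 0, 0]]]}}

```text
clock: 4.78
tcp_pos: [0.3722, -0.3188, 0.0631]
orientation: [0.707, 0.015, 0.706, -0.016]
wrist_force: [0.0, 0.9, -1.0]
finger_gap: 0.0002
```

Request:
{"op": "drive_tool", "data": {"plan": [[[0.3, 0, 0, 0, 0, 0, 0], [0.1, 0, 0, 0, 0, 0, 0], [0.1, 0, 0, 0, 0, 0, 0], [0.1, 0, 0, 0, 0, 0, 0], [0, 0, 0, 0, 0, 0, 0]]]}}

```text
clock: 5.2
tcp_pos: [0.3712, -0.3158, 0.057]
orientation: [0.707, 0.015, 0.707, -0.014]
wrist_force: [-4.8, 1.9, 10.4]
finger_gap: 0.0001
```

The near-right inlay is also solid, at 57.0 mm under 10 N. Next is far-right.

Request:
{"op": "drive_tool", "data": {"plan": [[[-0.9, 0, 0, 0, 0, 0, 0], [0, -0.1, 2.6, 0, 0, 0, 0], [0, 0, 2.7, 0, 0, 0, 0], [0, 0, 0, 0, 0, 0, 0], [0.2, 0, 0, 0, 0, 0, 0]]]}}

```text
clock: 5.62
tcp_pos: [0.426, -0.3202, 0.0638]
orientation: [0.707, 0.014, 0.707, -0.014]
wrist_force: [0.2, 0.3, -0.3]
finger_gap: -0.0001
```

Request:
{"op": "drive_tool", "data": {"plan": [[[0.3, 0, 0, 0, 0, 0, 0], [0.2, 0, 0, 0, 0, 0, 0], [0.1, 0, 0, 0, 0, 0, 0], [0, 0, 0, 0, 0, 0, 0], [0, 0, 0, 0, 0, 0, 0]]]}}

```text
clock: 6.03
tcp_pos: [0.4239, -0.3202, 0.0572]
orientation: [0.707, 0.015, 0.707, -0.015]
wrist_force: [-0.9, -0.0, -0.3]
finger_gap: -0.0002
```

Request:
{"op": "drive_tool", "data": {"plan": [[[0.1, 0, 0, 0, 0, 0, 0], [0.1, 0, 0, 0, 0, 0, 0], [0, 0, 0, 0, 0, 0, 0], [0, 0, 0, 0, 0, 0, 0], [0, 0, 0, 0, 0, 0, 0]]]}}

```text
clock: 6.45
tcp_pos: [0.424, -0.3202, 0.057]
orientation: [0.707, 0.015, 0.707, -0.015]
wrist_force: [-4.0, 3.1, 14.4]
finger_gap: 0.0002
```

The far-right inlay is solid too (14 N, no give), so it should be far-left.

Request:
{"op": "drive_tool", "data": {"plan": [[[-1, 0, 0, 0, 0, 0, 0], [0, 2.7, 0, 0, 0, 0, 0], [0, 2.7, 0.1, 0, 0, 0, 0], [0, 0, 0, 0, 0, 0, 0], [0.3, 0, 0, 0, 0, 0, 0]]]}}

```text
clock: 6.87
tcp_pos: [0.428, -0.2657, 0.0628]
orientation: [0.707, 0.014, 0.707, -0.014]
wrist_force: [0.6, -0.8, 0.5]
finger_gap: 0.0001
```

Request:
{"op": "drive_tool", "data": {"plan": [[[0.3, 0, 0, 0, 0, 0, 0], [0.2, 0, 0, 0, 0, 0, 0], [0.1, 0, 0, 0, 0, 0, 0], [0.1, 0, 0, 0, 0, 0, 0], [0, 0, 0, 0, 0, 0, 0]]]}}

```text
clock: 7.28
tcp_pos: [0.4281, -0.2673, 0.0555]
orientation: [0.707, 0.015, 0.707, -0.015]
wrist_force: [-1.5, 0.8, 5.4]
finger_gap: 0.0
```

It gives: 1.5 mm below the face at about 5 N. I'll press it home.

Request:
{"op": "drive_tool", "data": {"plan": [[[0.1, 0, 0, 0, 0, 0, 0], [0.1, 0, 0, 0, 0, 0, 0], [0.1, 0, 0, 0, 0, 0, 0], [0.1, 0, 0, 0, 0, 0, 0], [0, 0, 0, 0, 0, 0, 0]]]}}

```text
clock: 7.7
tcp_pos: [0.4281, -0.2673, 0.052]
orientation: [0.707, 0.015, 0.707, -0.015]
wrist_force: [-2.1, 1.6, 8.6]
finger_gap: -0.0001
```

```bash
python3 - <<'E'
from h import *
im=env.read_camera("side")
cv2.imwrite("pics/c2.png",cv2.resize(im[180:330,240:460,::-1],None,fx=3.5,fy=3.5))
to(*box(.107,0),.08)
E
```

```text
cl 7.75 tcp [ 0.4281 -0.2673  0.052 ] F [-1.96  2.29  7.99]
shift cm [-2.79 -2.49  7.86]
```

View pics/c2.png

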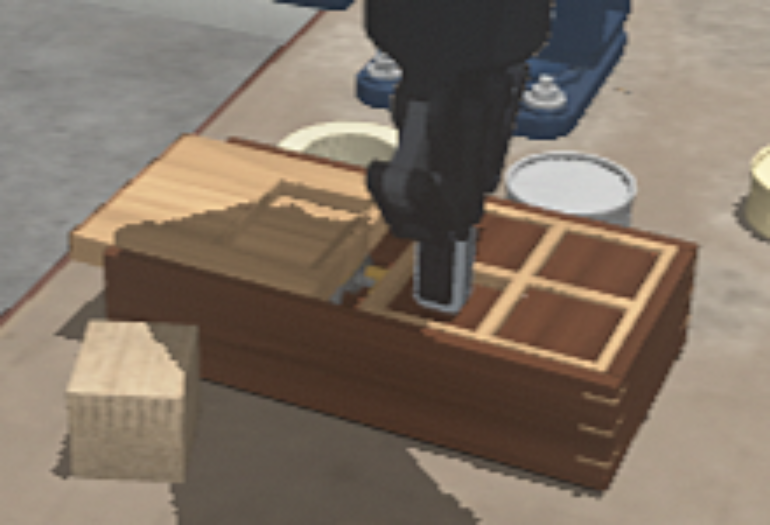

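The button is home at 52.0 mm. The lid has sprung out, leaving a gap near (360,280) in the crop. I'll rise and move above the scoop.

Request:
{"op": "drive_tool", "data": {"plan": [[[-1.4, 0, 0, 0, 0, 0, 0], [-1.4, 0, 0, 0, 0, 0, 0], [0, -0.8, 2.6, 0, 0, 0, 0], [0, -0.8, 2.6, 0, 0, 0, 0], [0, -0.9, 2.6, 0, 0, 0, 0]]]}}

```text
clock: 8.17
tcp_pos: [0.5056, -0.2959, 0.0796]
orientation: [0.707, 0.015, 0.707, -0.016]
wrist_force: [0.7, -0.5, -0.1]
finger_gap: 0.0001
```

Request:
{"op": "drive_tool", "data": {"plan": [[[0, 0, 0, 0, 0, 0, 0], [0, 0, 0, 0, 0, 0, 0], [0.5, 0, 0, 0, 0, 0, 0], [0.5, 0, 0, 0, 0, 0, 0], [0, 0, 0, 0, 0, 0, 0]]]}}

```text
clock: 8.58
tcp_pos: [0.5029, -0.2938, 0.0677]
orientation: [0.706, 0.016, 0.708, -0.014]
wrist_force: [-0.5, 1.2, -0.5]
finger_gap: 0.0001
```

```bash
python3 - <<'E'
from h import *
im=env.read_camera("side")
cv2.imwrite("pics/c3.png",cv2.resize(im[180:330,240:460,::-1],None,fx=3.5,fy=3.5))
to(*box(.107,0),.0525)
E
```

```text
cl 8.6333 tcp [ 0.5032 -0.2939  0.0682] F [-0.42  0.75  0.57]
shift cm [ 1.57 -0.15  0.24]
```

View pics/c3.png

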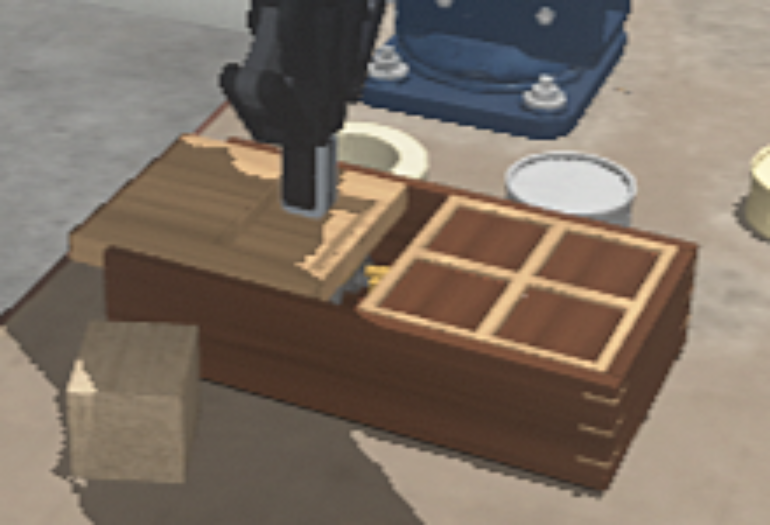

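The fingertips hang over the scoop and the button is free again. I'll lower into the scoop, then push.

Request:
{"op": "drive_tool", "data": {"plan": [[[0.4, 0, 0, 0, 0, 0, 0], [0.4, 0, 0, 0, 0, 0, 0], [0.4, 0, 0, 0, 0, 0, 0], [0.3, 0, 0, 0, 0, 0, 0], [0, 0, 0, 0, 0, 0, 0]]]}}

```text
clock: 9.05
tcp_pos: [0.5043, -0.2943, 0.0534]
orientation: [0.707, 0.015, 0.707, -0.015]
wrist_force: [-0.9, -0.2, -0.3]
finger_gap: 0.0004
```

Request:
{"op": "drive_tool", "data": {"plan": [[[0, 0, 0.4, 0, 0, 0, 0], [0, 0, 0.4, 0, 0, 0, 0], [0, 0, 0.4, 0, 0, 0, 0], [0, 0, 0.4, 0, 0, 0, 0], [0, 0, 0.4, 0, 0, 0, 0]]]}}

```text
clock: 9.47
tcp_pos: [0.5252, -0.2956, 0.0544]
orientation: [0.707, 0.015, 0.707, -0.015]
wrist_force: [-2.2, 0.1, 0.9]
finger_gap: 0.0001
```

Request:
{"op": "drive_tool", "data": {"plan": [[[0.1, 0, 0.5, 0, 0, 0, 0], [0.1, 0, 0.5, 0, 0, 0, 0], [0, 0, 0.5, 0, 0, 0, 0], [0, 0, 0.5, 0, 0, 0, 0], [0, 0, 0.5, 0, 0, 0, 0]]]}}

```text
clock: 9.88
tcp_pos: [0.55, -0.2965, 0.052]
orientation: [0.707, 0.015, 0.707, -0.015]
wrist_force: [-1.6, 0.2, -0.6]
finger_gap: -0.0001
```

Request:
{"op": "drive_tool", "data": {"plan": [[[0, 0, 0.5, 0, 0, 0, 0], [0, 0, 0.5, 0, 0, 0, 0], [0, 0, 0.4, 0, 0, 0, 0], [0, 0, 0.4, 0, 0, 0, 0], [0, 0, 0.3, 0, 0, 0, 0]]]}}

```text
clock: 10.3
tcp_pos: [0.5711, -0.2973, 0.052]
orientation: [0.707, 0.015, 0.707, -0.015]
wrist_force: [-1.8, -0.6, -1.4]
finger_gap: 0.0002
```

Request:
{"op": "drive_tool", "data": {"plan": [[[0, 0, 0.3, 0, 0, 0, 0], [0, 0, 0.3, 0, 0, 0, 0], [0, 0, 0.3, 0, 0, 0, 0], [0, 0, 0.2, 0, 0, 0, 0], [0, 0, 0.2, 0, 0, 0, 0]]]}}

```text
clock: 10.72
tcp_pos: [0.5839, -0.2979, 0.0522]
orientation: [0.707, 0.015, 0.707, -0.015]
wrist_force: [-1.4, 0.1, -0.4]
finger_gap: -0.0001
```

Request:
{"op": "drive_tool", "data": {"plan": [[[0, 0, 0.2, 0, 0, 0, 0], [0, 0, 0.2, 0, 0, 0, 0], [0, 0, 0.1, 0, 0, 0, 0], [0, 0, 0, 0, 0, 0, 0], [0, 0, 0, 0, 0, 0, 0]]]}}

```text
clock: 11.13
tcp_pos: [0.5891, -0.2983, 0.0525]
orientation: [0.707, 0.015, 0.707, -0.015]
wrist_force: [-0.8, 0.2, 0.3]
finger_gap: -0.0001
```

```bash
python3 - <<'E'
from h import *
im=env.read_camera("side")
cv2.imwrite("pics/c4.png",cv2.resize(im[180:330,200:430,::-1],None,fx=3.4,fy=3.4))
to(*box(.182,0),.0525)
E
```

```text
cl 11.1833 tcp [ 0.5891 -0.2984  0.0526] F [-0.01  0.13  0.88]
shift cm [ 0.01 -0.06 -0.86]
```

View pics/c4.png

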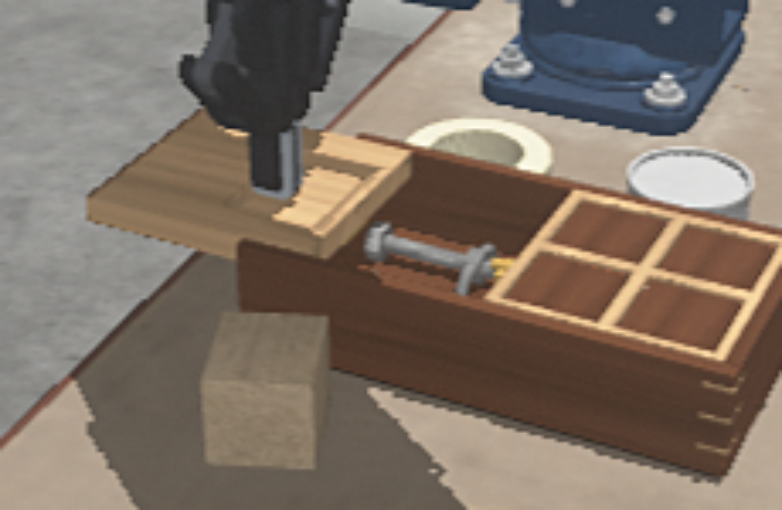

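The lid is most of the way out. There is no stop force yet, so I'll carry on gently.

Request:
{"op": "drive_tool", "data": {"plan": [[[0, 0, 0.2, 0, 0, 0, 0], [0, 0, 0.2, 0, 0, 0, 0], [0, 0, 0.1, 0, 0, 0, 0], [0, 0, 0.1, 0, 0, 0, 0], [0, 0, 0, 0, 0, 0, 0]]]}}

```text
clock: 11.6
tcp_pos: [0.5916, -0.2984, 0.0525]
orientation: [0.705, 0.015, 0.709, -0.015]
wrist_force: [-10.6, 0.2, 6.3]
finger_gap: 0.0
```

Request:
{"op": "drive_tool", "data": {"plan": [[[0, 0, 0.1, 0, 0, 0, 0], [0, 0, 0.1, 0, 0, 0, 0], [0, 0, 0.1, 0, 0, 0, 0], [0, 0, 0, 0, 0, 0, 0], [0, 0, 0, 0, 0, 0, 0]]]}}

```text
clock: 12.02
tcp_pos: [0.5917, -0.2984, 0.0524]
orientation: [0.703, 0.016, 0.711, -0.016]
wrist_force: [-18.5, -0.1, 11.5]
finger_gap: 0.0002
```

The tip stopped at x = 0.5917 with the force rising to 18 N, so the lid is at its stop. I'll back off, lift away and check.

Request:
{"op": "drive_tool", "data": {"plan": [[[0, 0, -0.6, 0, 0, 0, 0], [0, 0, -0.5, 0, 0, 0, 0], [0, 0, 0, 0, 0, 0, 0], [-1, 0, 0, 0, 0, 0, 0], [-2, 0, 0, 0, 0, 0, 0]]]}}

```text
clock: 12.43
tcp_pos: [0.5857, -0.2971, 0.0805]
orientation: [0.706, 0.016, 0.708, -0.014]
wrist_force: [-0.5, -0.3, 0.7]
finger_gap: 0.0
```

Request:
{"op": "drive_tool", "data": {"plan": [[[-4, 0, 0, 0, 0, 0, 0], [-3, 0, -3, 0, 0, 0, 0], [0, 0, -4, 0, 0, 0, 0], [0, 0, -4, 0, 0, 0, 0], [0, 0, -4, 0, 0, 0, 0]]]}}

```text
clock: 12.85
tcp_pos: [0.4374, -0.2922, 0.1534]
orientation: [0.708, 0.014, 0.706, -0.015]
wrist_force: [-0.6, -0.4, 0.4]
finger_gap: -0.0003
```

Request:
{"op": "drive_tool", "data": {"plan": [[[0, 4, 0, 0, 0, 0, 0], [0, 4, 0, 0, 0, 0, 0], [0, 4, 0, 0, 0, 0, 0], [0, 4, 0, 0, 0, 0, 0], [0, 4, 0, 0, 0, 0, 0]]]}}

```text
clock: 13.27
tcp_pos: [0.4465, -0.0908, 0.1531]
orientation: [0.708, 0.015, 0.706, -0.015]
wrist_force: [1.1, -0.0, -0.7]
finger_gap: 0.0002
```

```bash
python3 - <<'E'
from h import *
s=env.read_camera("side");t=env.read_camera("top")
cv2.imwrite("pics/c5.png",np.hstack([cv2.resize(x[:,:,::-1],(400,300)) if 0 else cv2.resize(x[a:a+200,b:b+200,::-1],(400,400)) for x,a,b in((s,170,230),(t,150,250))]))
to(.4,0,.2)
for n,im in(("top",t),):
    o=cv2.imread(f"pics/{n}0.png")[:,:,::-1]
    for nm,(x,y,w,h) in dict(cube=(258,197,47,46),roll=(386,198,58,56),tin=(382,268,52,52)).items():
        f=cv2.phaseCorrelate(*[cv2.cvtColor(np.ascontiguousarray(q[y:y+h,x:x+w]),cv2.COLOR_RGB2GRAY).astype(np.float32) for q in(o,im)]);print(nm,np.round(f[0],2))
E
```

```text
cl 13.3667 tcp [ 0.4458 -0.0871  0.1529] F [-0.32 -0.51 -0.11]
shift cm [-4.71  8.55 -4.88]
cube [-0.06  0.31]
roll [0.03 0.09]
tin [-0.12 -0.09]
```

View pics/c5.png

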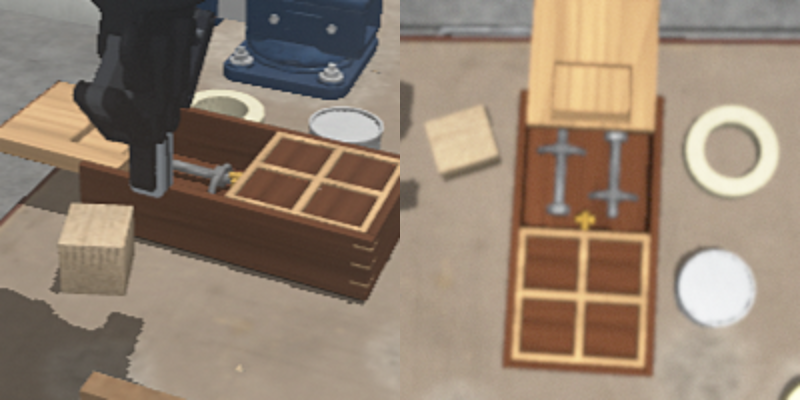

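The top view shows the lid far out: its near edge is at about (590,129) in the crop and the deck edge at about (585,229). The neighbours have not moved. I'll check the opening numerically, with the arm settled, and then hand in.

```bash
python3 - <<'E'
from h import *
a=ray("top",(345.5,214.5),.058);b=ray("top",(342.5,264.5),.058);print("gap mm",np.linalg.norm(a-b)*1e3)
print(abs(env.get_state()["qvel"]).max())
E
```

```text
gap mm 86.93556348207484
0.07854364270480792
```

Request:
{"op": "drive_tool", "data": {"plan": [[[0, 0, 0, 0, 0, 0, 0], [0, 0, 0, 0, 0, 0, 0], [0, 0, 0, 0, 0, 0, 0], [0, 0, 0, 0, 0, 0, 0], [0, 0, 0, 0, 0, 0, 0]]]}}

```text
clock: 13.78
tcp_pos: [0.4459, -0.0932, 0.1517]
orientation: [0.707, 0.016, 0.707, -0.016]
wrist_force: [-0.1, 0.4, -0.3]
finger_gap: 0.0002
```

```bash
python3 -c "
from workcell import env
print(env.hand_in())"
```

```text
the job is handed in; nothing more can be done
None
```

The box is open and the job is handed in at about 14 s; hand-in gives no verdict, so the result rests on my own checks.

- **Button:** I pressed each inlay with closed fingertips. Near-left, near-right and far-right were solid, holding at 57.0 mm under 7 to 14 N. The far-left one gave, and I pressed it home to 52.0 mm at about 8.6 N, which made the lid spring out.
- **Lid:** I pushed it by the scoop until the force rose from about 2 N to about 18 N with no further movement, so it was at its stop. I then backed off and moved clear.
- **Last checks:** The top view gives a lid opening of about 87 mm, slightly less than the nominal 90 mm but above the 80 mm needed. The tin, block and roll moved less than half a pixel, under about 1 mm. The arm touches nothing, with a wrist force of about 0 N.
- **Not measured:** The button looks free in the pictures, but I did not measure how far it had sprung back.

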